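# Slide the funnel board out to the gauge and hold it down

### The arm

A 6-joint arm with a two-finger parallel gripper is mounted at the origin on the work surface. World frame = base frame: x ahead of the robot, y to its left, z up, the work surface at z = 0. Lengths are in m, angles in rad, forces in N, time in s.
With the tool pointing down it reaches from about 0.4 to 0.825 m from the base axis. Payload 7 kg.
Tool frame: the origin (TCP) lies between the finger pads; the fingertips stand 11 mm ahead of it and the grasp point (between the pads) lies 8 mm behind it; x points along the fingers, z is the direction in which the jaws open and shut, and the axes are right-handed (so a half turn about x gives the same grasp; the last joint's range is limited). The gripper opens to 88 mm and grips with 3 to 60 N. Pads are 19 mm wide; open, the fingers measure 130 mm over their backs; the gripper's body (78 mm by 193 mm) begins 47 mm behind the grasp point.
Start: joints at [-0.915, 0.359, 0.012, 0, -1.224, -0.288], TCP at [0.243, -0.63, 0.238] pointing down, gripper open.
Joint ranges: [-3.07, 3.07], [-1.43, 2.12], [-1.02, 1.25], [-3.03, 1.67], [-3.05, -0], [-3.03, 3.03]. Speed limits (rad/s): [2.39, 2.39, 3.01, 3.14, 3.14, 3.14].

### API

Orientations are given as [roll, pitch, yaw] about the fixed x, y, z axes, in that order (R = Rz(yaw) Ry(pitch) Rx(roll)).
In Python, from station import arm gives the robot as it stands.
- The arm moves only by the tool jog_arm, never from a script. Its argument "motion" is a list of rows, each an object of numbers: "dx", "dy", "dz": the shift along the tool's x, y, z in m; "twist": the turn about the tool's x in degrees. In form: [{"dx": .., "dy": .., "dz": .., "twist": ..}, ...]. A call has 1 to 20 rows; each row is the pose to reach, as a shift and turn from the pose commanded when the call began, along the tool's axes at that moment; what a row does not reach only later rows make up. A row lasts 1/12 s, in which the tool goes at most 41.7 mm and 7.16 degrees, less where a joint would pass 70% of its speed; a pose out of reach is approached as far as the arm can. A call with a gripper value outside its range is refused whole. "gripper" is the finger opening in m, from 0 to 0.0876, set as the call begins (left out, the last holds). The fingers move at their own pace and stop on an object; "newtons" is the grip in N (left out, the last holds). Time passes only in rows, so rows that repeat a pose let the fingers close. It gives the time, the measured TCP pose, the force and the opening at its end, in the units of the state.
- arm.get_state(): the state, without advancing time (a new reading comes with each control period).
- arm.grab_frame(name): name is "scene" or "top" or "wrist"; returns the picture (384x512x3 uint8, red, green, blue); there is no depth.
- arm.camera_model(name): a dict with "camera_matrix" (3x3 intrinsics, pixels), "k1" (the pictures are not rectified: a ray, as slopes to the right and down, at radius r is drawn at 1 + k1 r^2 times it, then the intrinsics apply), "eye" and "attitude" of the camera in the world. Camera axes: x right, y down, z forward; pixel columns grow to the right and rows downward; lengths in m; the calibration is good to about 2 mm. A picture is of the moment at which its call begins: read the wrist's pose just before it. camera_model takes no time and is no camera call; for the wrist camera it gives the pose at the moment of the call.
- arm.job_done(): hands the job in, once; it reports no verdict.
The state is a dict: "t": time; "q": joint angles; "qd": joint speeds; "joint_efforts": joint torques, N m; "eef_pos": TCP position; "ee_rot": TCP orientation; "force": force on the tool from outside, world axes, zero at the start; "moment": the same for the moment, N m; "width": finger opening in m.
Only numpy, scipy, OpenCV 4.12 (cv2) and the standard library are available. Lean on these libraries where they do the work, as an engineer would, in place of code of your own. Each camera call takes 0.05 s, during which the arm holds its last target.

### The job

Take the board that carries the copper funnel by the wooden handle on its tail and slide it out over the end of the thick wooden block until the board's front end is level with the pointer of the steel gauge, with the board straight out over the middle of the block's end. The funnel end will want to tip over the edge, so keep the board flat on the block all the way, and finish while still holding it there: do not let go. Do not bump the gauge, and leave the mallet, the tin and the brass collar where they are.

Things in the scene. Friction and masses are not known exactly. Their poses are not given: they have to be found in the camera images.
- block: Fixed thick wooden block, 150 (x) by 320 (y) by 70 mm high, standing on the bench. Origin: centre of its underside; its y axis runs along its length, z up. The board is slid along the block's -y direction, out over the block's -y end. Its place and yaw vary.
- block_edge (a point): Middle of the block's upper edge at its -y end, 70 mm above the bench; the board hangs out beyond this edge.
- board: Loose wooden board flat on the block, 85 (x) by 340 (y) by 18 mm, about 0.5 kg. Origin: centre of its underside; -y end is the front. Fixed on it: an upright copper funnel (82 mm across, 125 high) 105 mm from the origin towards -y, and the handle 130 mm towards +y. Starts 30 to 90 mm out, a bit skew. With over 125 mm out it tips unless the tail is held down (up to 10 N at the handle).
- board_front (a point): Middle of the board's front (-y) end face, half-way up its thickness (170 mm from the board's origin, 9 mm above its underside).
- handle_top (a point): Centre of the top of the handle on the board's tail. The handle is an upright wooden block rigidly fixed to the board, 28 (board's x) by 50 (board's y) mm, 45 mm high above the board's upper face; its top is 63 mm above the board's underside.
- gauge: Fixed steel gauge on the bench beyond the block's -y end (180 to 230 mm), on the +x side of the board's path: base plate 60 by 80 by 12 mm, square post 16 mm wide, 132 mm high, 62 mm from the pointer tip, and a flat pointer blade (5 mm wide along y, 14 mm high) reaching from the post towards the path. Origin on the bench straight below the pointer's tip; parallel to the block.
- pointer_tip (a point): Tip of the gauge's pointer, 79 mm above the bench, in the middle of the blade's width. 68 mm to the +x side of the block's centre line, so it clears the side of a centred, straight board by about 25 mm. The board's front end must come level with this point along the block's y axis.
- mallet: Bystander: wooden mallet lying on the bench, head 56 mm across and 90 mm long, handle 22 mm thick. Origin under the head's middle.
- tin: Bystander: closed grey tin, 68 mm across, 75 mm high. Origin: centre of its underside.
- collar: Bystander: brass ring, 70 mm across, 30 mm high, lying flat. Origin: centre of its underside.

How it is judged:
By the outcome, as a careful person would: the job done as asked, in the order asked, and still so for the second after the job is handed in, while the arm keeps its last pose, push and grip.
It also fails if it takes over 35 s, if anything falls off the work surface, if the arm or the gripper's body presses on something with over 40 N, if the wrist force passes 120 N, or if a joint passes its speed limit or range.

## Working session

There is one attempt and no reset: what is moved stays moved. The work goes in short steps, Python scripts to look and compute and a tool call to move; the robot and the scene stay as the last step left them, time stands still between calls to the robot, and variables do not carry over. Pictures are saved under pics/ and viewed, and the job is handed in when it is done.

Besides the shell and the picture viewer there is one more tool, called as name(argument=value, ...) on one line, values as JSON. jog_arm: Moves the arm, as the interface text tells. Its arguments: {"type":"object","properties":{"motion":{"type":"array"},"gripper":{"type":"number"},"newtons":{"type":"number"}},"required":["motion"]}

```bash
ls; mkdir -p pics; python3 - <<'E'
from station import arm
import cv2,numpy as np
np.set_printoptions(precision=4,suppress=True)
s=arm.get_state();print(s)
for n in ["scene","top","wrist"]:
    print(n,arm.camera_model(n))
    cv2.imwrite(f"pics/{n}0.png",arm.grab_frame(n)[:,:,::-1])
E
```

```text
pics
{'t': 0.0, 'q': array([-0.9149,  0.3594,  0.011 , -0.0003, -1.2241, -0.2881]), 'qd': array([-0.0014,  0.0026,  0.001 ,  0.0024, -0.0004, -0.0004]), 'joint_efforts': array([  0.0004, -58.2717,  29.3063,   6.9975,   0.0071,  -0.0002]), 'eef_pos': array([ 0.2425, -0.6294,  0.2366]), 'ee_rot': array([0.0993, 1.5691, 2.0378]), 'force': array([ 0.4397, -0.4226,  0.3623]), 'moment': array([-0.0089,  0.0108, -0.0141]), 'width': 0.08761572073748393}
scene {'camera_matrix': array([[404.4536,   0.    , 254.6452],
       [  0.    , 404.4536, 186.8593],
       [  0.    ,   0.    ,   1.    ]]), 'k1': -0.147952438979768, 'eye': array([ 1.1108, -0.2859,  0.7103]), 'attitude': array([-2.3325, -0.0071,  0.9887])}
top {'camera_matrix': array([[348.7408,   0.    , 253.224 ],
       [  0.    , 348.7408, 193.5421],
       [  0.    ,   0.    ,   1.    ]]), 'k1': -0.04890888367978538, 'eye': array([0.5106, 0.0661, 1.1108]), 'attitude': array([-3.0633,  0.028 , -1.5972])}
wrist {'camera_matrix': array([[308.1438,   0.    , 254.245 ],
       [  0.    , 308.1438, 192.2569],
       [  0.    ,   0.    ,   1.    ]]), 'k1': 0.0037496533771607886, 'eye': array([ 0.1665, -0.6587,  0.3836]), 'attitude': array([ 2.8358, -0.001 ,  1.9382])}
```

View pics/scene0.png

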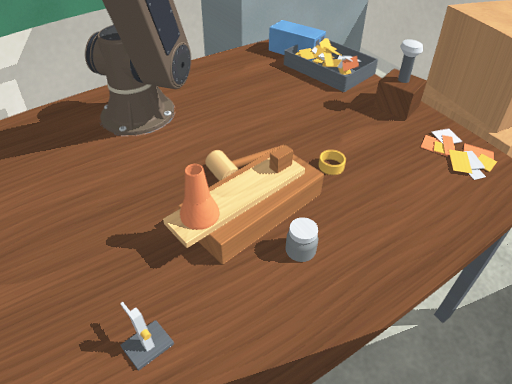

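View pics/top0.png

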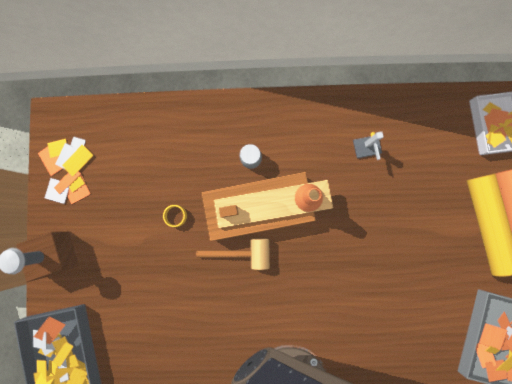

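View pics/wrist0.png

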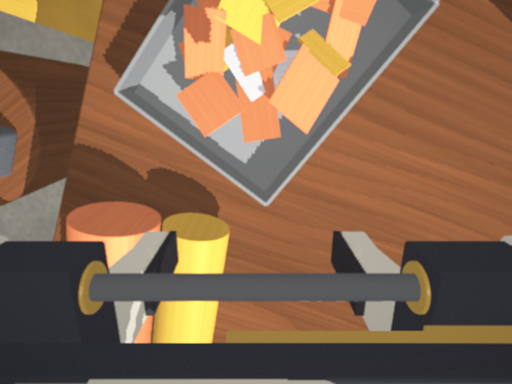

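The scene and top views show the block near the image centre, and the wrist sees only the bins. I'll enlarge crops to get accurate pixels.

```bash
cat > h.py <<'E'
import cv2,numpy as np
from scipy.spatial.transform import Rotation as R
np.set_printoptions(precision=4,suppress=True)
def rot(a): return R.from_euler('xyz',a).as_matrix()
def proj(m,P):
    c=(np.atleast_2d(P)-m['eye'])@rot(m['attitude'])
    s=c[:,:2]/c[:,2:]; s=s*(1+m['k1']*(s**2).sum(1,keepdims=True))
    K=m['camera_matrix']; return s*[K[0,0],K[1,1]]+K[:2,2]
def ray(m,uv):
    K=m['camera_matrix'];d=(np.array(uv,float)-K[:2,2])/[K[0,0],K[1,1]]
    s=d.copy()
    for _ in range(30): s=d/(1+m['k1']*(s@s))
    v=rot(m['attitude'])@np.r_[s,1]; return m['eye'],v/np.linalg.norm(v)
def onz(m,uv,z):
    e,v=ray(m,uv);return e+v*(z-e[2])/v[2]
def tri(l):
    A=0;b=0
    for m,uv in l:
        e,v=ray(m,uv);M=np.eye(3)-np.outer(v,v);A=A+M;b=b+M@e
    p=np.linalg.solve(A,b);return p,[proj(m,p)[0]-uv for m,uv in l]
def crop(src,dst,x,y,w,h,k):
    im=cv2.imread(src)[y:y+h,x:x+w];im=cv2.resize(im,None,fx=k,fy=k,interpolation=cv2.INTER_CUBIC)
    for i in range(0,w,20):
        cv2.line(im,(i*k,0),(i*k,6),(255,255,255),1);cv2.putText(im,str(x+i),(i*k,16),0,.35,(255,255,255),1)
    for i in range(0,h,20):
        cv2.line(im,(0,i*k),(6,i*k),(255,255,255),1);cv2.putText(im,str(y+i),(8,i*k+4),0,.35,(255,255,255),1)
    cv2.imwrite(dst,im)
E
python3 - <<'E'
from h import *
crop('pics/top0.png','pics/t_a.png',195,165,145,80,5)
crop('pics/scene0.png','pics/s_a.png',160,135,175,125,4)
crop('pics/top0.png','pics/t_b.png',345,120,50,50,10)
crop('pics/scene0.png','pics/s_b.png',110,290,70,75,8)
E
```

```text
(no output)
```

View pics/t_a.png

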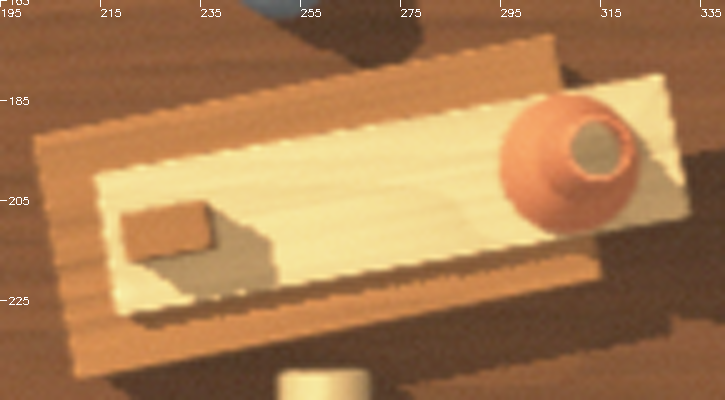

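View pics/s_a.png

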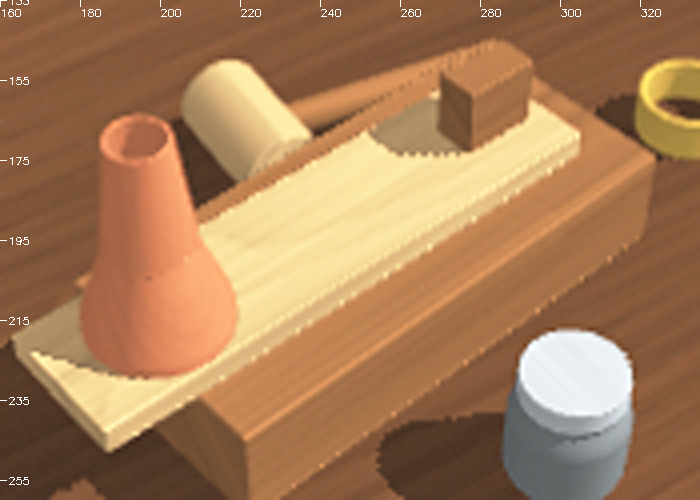

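View pics/t_b.png

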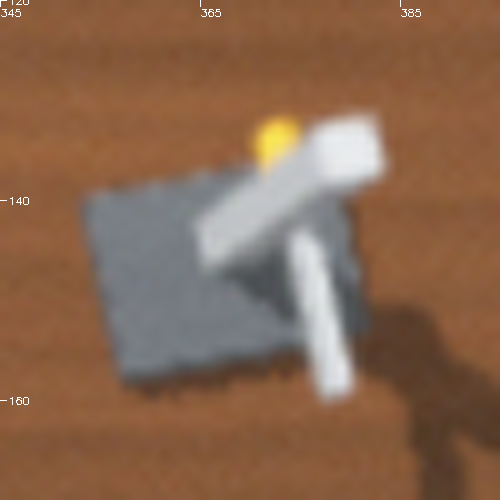

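View pics/s_b.png

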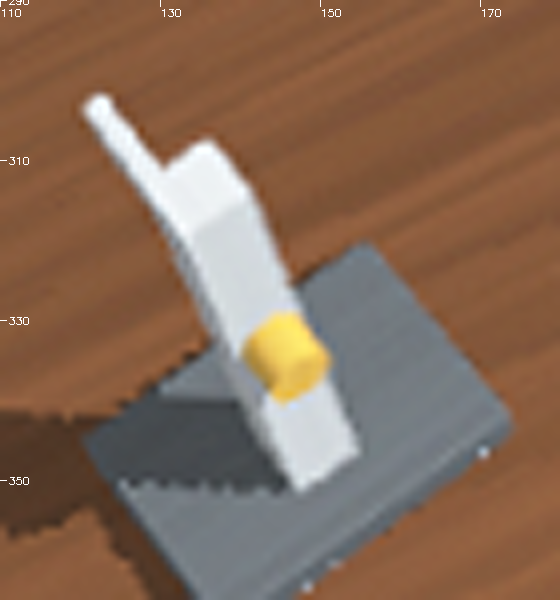

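```bash
cat > fit0.py <<'E'
from h import *
from station import arm
from scipy.optimize import least_squares
T=arm.camera_model('top');S=arm.camera_model('scene')
def c(x,y,k,l): return [np.array([x,y])+(np.array(p)+.5)/k-.5 for p in l]
ta=lambda l:c(195,165,5,l); sa=lambda l:c(160,135,4,l)
def fit(name,hx,hy,x0,tl,sl,fz=None):
    # lists of (sx,sy,pixel)
    obs=[(T,a,b,ta([p])[0]) for a,b,p in tl]+[(S,a,b,sa([p])[0]) for a,b,p in sl]
    def f(q):
        cy,sy=np.cos(q[3]),np.sin(q[3]);r=[]
        for m,a,b,uv in obs:
            x,y=a*hx,b*hy
            r+=list(proj(m,[q[0]+cy*x-sy*y,q[1]+sy*x+cy*y,q[2]])[0]-uv)
        return np.array(r)
    s=least_squares(f,x0);print(name,s.x,'rms px',np.sqrt(np.mean(s.fun**2)));print(s.fun.reshape(-1,2).round(1).tolist())
    return s.x
# top img: right=-y, up=+x
bl=fit('block',.075,.16,[.5,.06,.07,.2],[(1,1,(35,138)),(-1,1,(75,377)),(1,-1,(553,36)),(-1,-1,(600,277))],[(1,-1,(245,438)),(1,1,(655,157)),(-1,1,(495,38))])
bo=fit('board',.0425,.17,[.5,.02,.088,.2],[(1,1,(97,175)),(-1,1,(118,313)),(1,-1,(663,75)),(-1,-1,(689,214))],[(1,-1,(105,438)),(-1,-1,(14,343)),(1,1,(580,138))])
ha=fit('handle',.014,.025,[.5,.15,.133,.2],[(1,1,(121,214)),(-1,1,(131,262)),(1,-1,(208,201)),(-1,-1,(215,249))],[(1,-1,(473,97)),(-1,-1,(440,71)),(1,1,(532,63)),(-1,1,(502,40))])
p,r=tri([(T,c(345,120,10,[(337,392)])[0]),(S,c(110,290,8,[(97,96)])[0])]);print('ptr top tip',p,r)
def loc(b,P):
    d=np.array(P)[:2]-b[:2];cy,sy=np.cos(b[3]),np.sin(b[3]);return np.array([cy*d[0]+sy*d[1],-sy*d[0]+cy*d[1]])
def glob(b,x,y):
    cy,sy=np.cos(b[3]),np.sin(b[3]);return b[:2]+[cy*x-sy*y,sy*x+cy*y]
print('ptr in block',loc(bl,p),'board in block',loc(bl,bo),bo[3]-bl[3],'handle in board',loc(bo,ha))
print('front in block',loc(bl,glob(bo,0,-.17)))
E
python3 fit0.py
```

```text
block [0.5563 0.083  0.0706 0.1551] rms px 1.1129270499770754
[[-1.5, -1.4], [-1.0, 0.2], [-0.4, -0.4], [-0.1, 0.7], [-0.9, 0.5], [1.4, -0.3], [-2.8, 0.5]]
board [0.5613 0.0369 0.0842 0.1474] rms px 0.43096919986193594
[[-0.6, -0.4], [-0.1, 0.4], [-0.6, -0.5], [-0.3, 0.1], [-0.3, 0.5], [-0.9, -0.2], [0.0, 0.0]]
handle [0.5423 0.1645 0.1331 0.1276] rms px 0.6228452055979965
[[-0.6, -0.5], [-1.2, -0.2], [-0.5, -0.6], [-0.4, -0.3], [-0.9, 0.2], [-1.1, 0.6], [0.2, -0.3], [-0.7, -0.3]]
ptr top tip [ 0.6844 -0.2797  0.0873] [array([-0.0901, -0.0267]), array([-0.1551,  0.001 ])]
ptr in block [ 0.0705 -0.3782] board in block [-0.0022 -0.0464] -0.007613390332579406 handle in board [-0.      0.1291]
front in block [-0.0035 -0.2164]
```

```bash
sed -i 's/,(-1,1,(495,38))\])$/])/' fit0.py; python3 fit0.py | grep -v '\[\['; python3 - <<'E'
from h import *
from station import arm
s=arm.get_state();M=rot(s['ee_rot']);print(M);w=arm.camera_model('wrist')
print('cam off tool',M.T@(w['eye']-s['eef_pos']), 'cam z in tool',M.T@rot(w['attitude'])[:,2])
d=np.array([.542,.164,.33])-s['eef_pos'];print(s['t'],M.T@d)
y=.151
for sg in (1,-1):
    zt=np.array([np.cos(y),np.sin(y),0])*sg
    v=M.T@zt; print('twist',np.degrees(np.arctan2(-v[1],v[2])))
E
```

```text
block [0.5554 0.0818 0.0695 0.1642] rms px 0.6734327486088961
board [0.5613 0.0369 0.0842 0.1474] rms px 0.43096919986193594
handle [0.5423 0.1645 0.1331 0.1276] rms px 0.6228452055979965
ptr top tip [ 0.6844 -0.2797  0.0873] [array([-0.0901, -0.0267]), array([-0.1551,  0.001 ])]
ptr in block [ 0.0681 -0.3778] board in block [-0.0015 -0.0453] -0.01674277332102897 handle in board [-0.      0.1291]
front in block [-0.0043 -0.2153]
[[-0.0005 -0.9332 -0.3595]
 [ 0.0011 -0.3595  0.9332]
 [-1.      0.0001  0.0012]]
cam off tool [-0.1469  0.0815  0.0003] cam z in tool [ 0.9536 -0.3012 -0.0005]
0.15 [-0.0925 -0.5647  0.633 ]
twist 102.41565671010957
twist -77.58434328989043
```

```bash
python3 - <<'E'
from h import *
from station import arm
s=arm.get_state();M=rot(s['ee_rot'])
b=[.5554,.0818];y=.158;c,n=np.cos(y),np.sin(y)
p=np.array([b[0]+c*.03+n*.217,b[1]+n*.03-c*.217,.32]);print(p,M.T@(p-s['eef_pos']))
E
```

```text
[ 0.6192 -0.1278  0.32  ] [-0.0828 -0.5318  0.333 ]
```

jog_arm(motion=[{"dx":-0.005,"dy":-0.017,"dz":0.01,"twist":-3},{"dx":-0.083,"dy":-0.532,"dz":0.333,"twist":-77.5},{"dx":-0.083,"dy":-0.532,"dz":0.333,"twist":-77.5},{"dx":-0.083,"dy":-0.532,"dz":0.333,"twist":-77.5},{"dx":-0.083,"dy":-0.532,"dz":0.333,"twist":-77.5},{"dx":-0.083,"dy":-0.532,"dz":0.333,"twist":-77.5},{"dx":-0.083,"dy":-0.532,"dz":0.333,"twist":-77.5},{"dx":-0.083,"dy":-0.532,"dz":0.333,"twist":-77.5},{"dx":-0.083,"dy":-0.532,"dz":0.333,"twist":-77.5},{"dx":-0.083,"dy":-0.532,"dz":0.333,"twist":-77.5},{"dx":-0.083,"dy":-0.532,"dz":0.333,"twist":-77.5},{"dx":-0.083,"dy":-0.532,"dz":0.333,"twist":-77.5},{"dx":-0.083,"dy":-0.532,"dz":0.333,"twist":-77.5},{"dx":-0.083,"dy":-0.532,"dz":0.333,"twist":-77.5},{"dx":-0.083,"dy":-0.532,"dz":0.333,"twist":-77.5},{"dx":-0.083,"dy":-0.532,"dz":0.333,"twist":-77.5},{"dx":-0.083,"dy":-0.532,"dz":0.333,"twist":-77.5},{"dx":-0.083,"dy":-0.532,"dz":0.333,"twist":-77.5},{"dx":-0.083,"dy":-0.532,"dz":0.333,"twist":-77.5},{"dx":-0.083,"dy":-0.532,"dz":0.333,"twist":-77.5}])

```text
t: 1.82
eef_pos: [0.6187, -0.1286, 0.3204]
ee_rot: [-0.027, 1.57, -3.02]
force: [-0.3, 0.1, 0.5]
width: 0.0876
```

```bash
python3 - <<'E'
from h import *
from station import arm
import pickle
s=arm.get_state();print(s['t'],s['q'],s['eef_pos'],s['ee_rot'],s['force'])
w=arm.camera_model('wrist');pickle.dump(w,open('w1.pkl','wb'))
cv2.imwrite("pics/w1.png",arm.grab_frame('wrist')[:,:,::-1])
E
```

```text
1.8167 [ 0.1035  0.2493  0.0443  0.     -1.3663  0.0453] [ 0.6187 -0.1286  0.3204] [-0.0271  1.5703 -3.0198] [-0.2939  0.139   0.525 ]
```

View pics/w1.png

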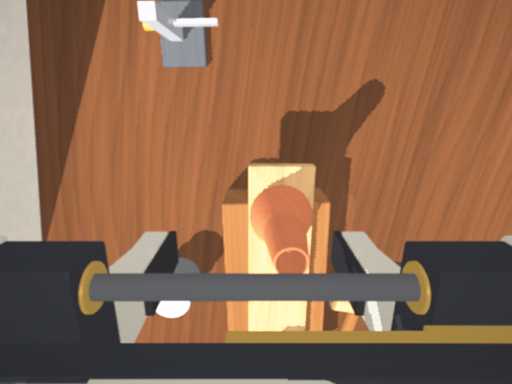

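The wrist view shows the pointer tip near (217,22), the board front along row ~165, and the block's end edge along row ~193. I'll enlarge these.

```bash
python3 - <<'E'
from h import *
crop('pics/w1.png','pics/w1a.png',130,0,100,75,7)
crop('pics/w1.png','pics/w1b.png',215,150,125,90,6)
E
```

```text
(no output)
```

View pics/w1a.png

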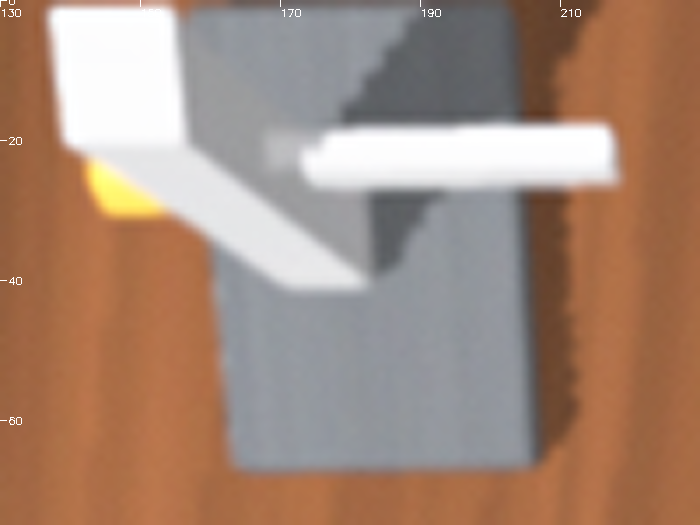

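View pics/w1b.png

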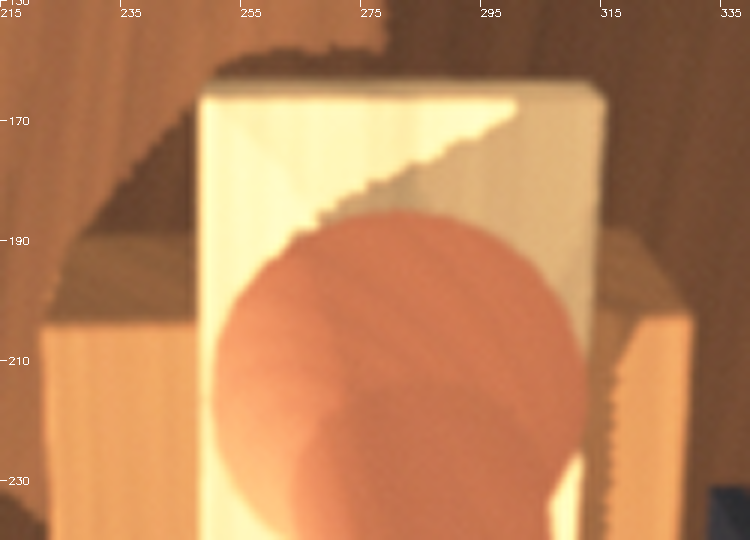

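```bash
cat > m1.py <<'E'
from h import *
import pickle
w=pickle.load(open('w1.pkl','rb'))
A=lambda u,v:(130+(u+.5)/7-.5,(v+.5)/7-.5)
B=lambda u,v:(215+(u+.5)/6-.5,150+(v+.5)/6-.5)
bl=[onz(w,B(*p),.07) for p in [(43,324),(692,315),(52,535),(684,540)]]
bo=[onz(w,B(*p),.088) for p in [(201,97),(604,100),(203,530),(582,530)]]
pt=onz(w,A(612,141),.086)
pn=onz(w,A(618,185),.072)
ang=lambda a,b:np.arctan2((b-a)[1],(b-a)[0])
print('block corners',bl[0][:2],bl[1][:2],'len',np.linalg.norm(bl[0]-bl[1]),'yaw edge',ang(bl[1],bl[0]),'sides',[ang(bl[i],bl[i+2])-np.pi/2 for i in (0,1)])
print('board',bo[0][:2],bo[1][:2],np.linalg.norm(bo[0]-bo[1]),ang(bo[1],bo[0]),[ang(bo[i],bo[i+2])-np.pi/2 for i in (0,1)])
print('ptr',pt,pn)
E=(bl[0]+bl[1])/2;F=(bo[0]+bo[1])/2
for y in (.15,.16):
    X=np.array([np.cos(y),np.sin(y),0]);Y=np.array([-X[1],X[0],0])
    print(y,'edge mid',E,'front mid lat/out',(F-E)@X,-(F-E)@Y,'ptr',(pt-E)@X,-(pt-E)@Y,-(pn-E)@Y)
S=lambda a:a
g=[onz(w,A(*p),.012) for p in [(232,468),(538,465)]];print('gauge base edge yaw',ang(g[1],g[0]))
E
python3 m1.py
```

```text
block corners [ 0.654  -0.0626] [ 0.5081 -0.0866] len 0.1478125764366648 yaw edge 0.16289333483053905 sides [np.float64(0.15702860016006648), np.float64(0.1887668579730184)]
board [ 0.6261 -0.1242] [ 0.5425 -0.1361] 0.08444583976612884 0.14064216969869614 [np.float64(0.1470326580476835), np.float64(0.1580396529125112)]
ptr [ 0.6833 -0.2812  0.086 ] [ 0.6835 -0.2776  0.072 ]
0.15 edge mid [ 0.5811 -0.0746  0.07  ] front mid lat/out -0.005086924091529067 0.05544826966647616 ptr 0.07016526729610278 0.219613274870641 0.21609295540338222
0.16 edge mid [ 0.5811 -0.0746  0.07  ] front mid lat/out -0.005641143202776727 0.05539462888299736 ptr 0.06796566291529646 0.22030393527721098 0.21679129345209197
gauge base edge yaw 0.15834575693736097
```

```bash
python3 - <<'E'
from h import *
from station import arm
s=arm.get_state();M=rot(s['ee_rot']);print(M.T@(np.array([.5368,.195,.25])-s['eef_pos']))
z=M[:,2];print('tool z yaw (neg)',np.arctan2(-z[1],-z[0]))
E
```

```text
[ 0.0706 -0.3323  0.0331]
tool z yaw (neg) 0.14842701638963846
```

jog_arm(motion=[{"dx":0.0,"dy":-0.015,"dz":0.001},{"dx":0.005,"dy":-0.05,"dz":0.005},{"dx":0.07,"dy":-0.332,"dz":0.033},{"dx":0.07,"dy":-0.332,"dz":0.033},{"dx":0.07,"dy":-0.332,"dz":0.033},{"dx":0.07,"dy":-0.332,"dz":0.033},{"dx":0.07,"dy":-0.332,"dz":0.033},{"dx":0.07,"dy":-0.332,"dz":0.033},{"dx":0.07,"dy":-0.332,"dz":0.033},{"dx":0.07,"dy":-0.332,"dz":0.033},{"dx":0.07,"dy":-0.332,"dz":0.033},{"dx":0.07,"dy":-0.332,"dz":0.033},{"dx":0.07,"dy":-0.332,"dz":0.033},{"dx":0.07,"dy":-0.332,"dz":0.033}])

```text
invalid input
```

```bash
python3 - <<'E'
from h import *
from station import arm
import pickle
s=arm.get_state();print(s['t'],s['q'],s['eef_pos'],s['ee_rot'],s['force'])
w=arm.camera_model('wrist');pickle.dump(w,open('w2.pkl','wb'))
cv2.imwrite("pics/w2.png",arm.grab_frame('wrist')[:,:,::-1])
E
```

```text
1.8667 [ 0.1032  0.249   0.0444  0.     -1.3663  0.0453] [ 0.6187 -0.1288  0.3206] [ 0.0042  1.5706 -2.989 ] [-0.4327  1.0294 -0.4778]
```

View pics/w2.png

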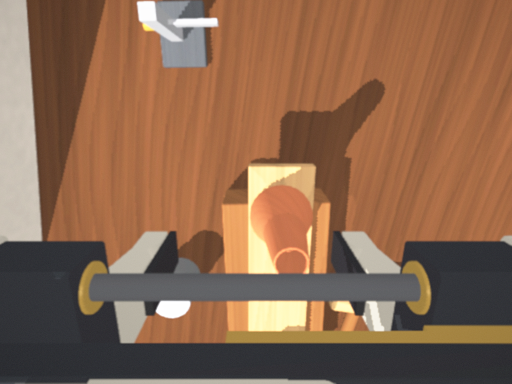

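The call was refused and nothing moved, probably because "twist" was missing. I'll resend it with twist.

jog_arm(motion=[{"dx":0.0,"dy":-0.015,"dz":0.001,"twist":0},{"dx":0.005,"dy":-0.05,"dz":0.005,"twist":0},{"dx":0.07,"dy":-0.332,"dz":0.033,"twist":0},{"dx":0.07,"dy":-0.332,"dz":0.033,"twist":0},{"dx":0.07,"dy":-0.332,"dz":0.033,"twist":0},{"dx":0.07,"dy":-0.332,"dz":0.033,"twist":0},{"dx":0.07,"dy":-0.332,"dz":0.033,"twist":0},{"dx":0.07,"dy":-0.332,"dz":0.033,"twist":0},{"dx":0.07,"dy":-0.332,"dz":0.033,"twist":0},{"dx":0.07,"dy":-0.332,"dz":0.033,"twist":0},{"dx":0.07,"dy":-0.332,"dz":0.033,"twist":0},{"dx":0.07,"dy":-0.332,"dz":0.033,"twist":0},{"dx":0.07,"dy":-0.332,"dz":0.033,"twist":0},{"dx":0.07,"dy":-0.332,"dz":0.033,"twist":0}])

```text
t: 3.08
eef_pos: [0.5376, 0.1944, 0.2511]
ee_rot: [-2.739, 1.57, 0.551]
force: [-1.0, 0.1, 0.2]
width: 0.0876
```

```bash
python3 - <<'E'
from h import *
from station import arm
import pickle
s=arm.get_state();print(s['t'],s['q'],s['eef_pos'],s['ee_rot'],s['force'])
w=arm.camera_model('wrist');pickle.dump(w,open('w3.pkl','wb'))
cv2.imwrite("pics/w3.png",arm.grab_frame('wrist')[:,:,::-1])
crop('pics/w3.png','pics/w3a.png',140,60,160,120,5)
E
```

```text
3.0833 [ 0.6891  0.1805 -0.2009  0.0001 -1.1887 -0.5414] [0.5376 0.1944 0.2511] [-2.7386  1.57    0.5508] [-1.012   0.0616  0.248 ]
```

View pics/w3.png

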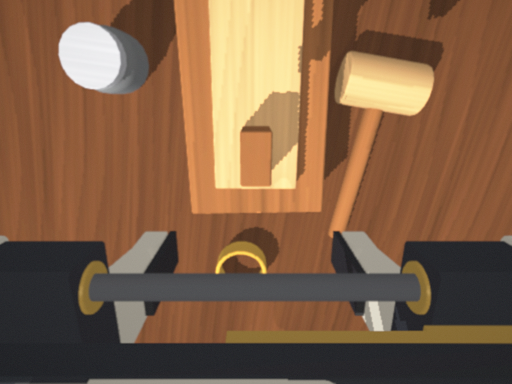

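The handle's top is at about (241-271, 127-185) and the board tail edge is at row ~188. Next I'll crop this area and measure it.

```bash
python3 - <<'E'
from h import *
crop('pics/w3.png','pics/w3a.png',180,110,155,110,5)
E
```

```text
(no output)
```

View pics/w3a.png

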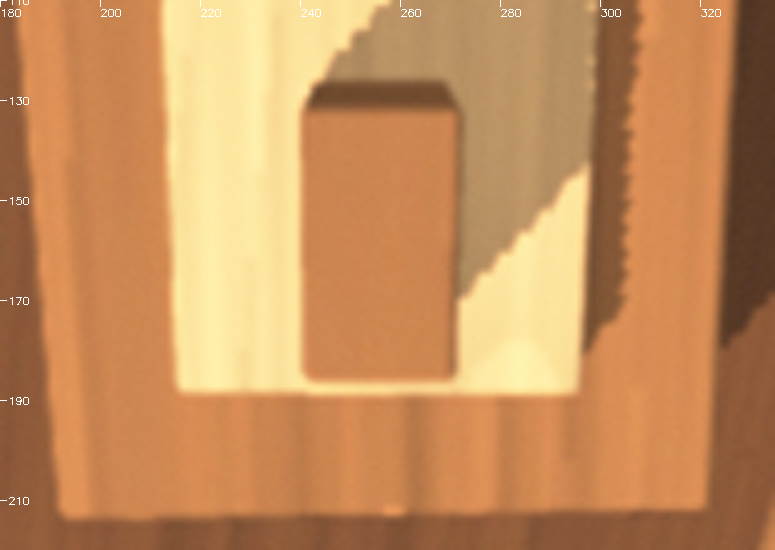

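```bash
cat > m3.py <<'E'
from h import *
import pickle
from station import arm
w=pickle.load(open('w3.pkl','rb'));w1=pickle.load(open('w1.pkl','rb'))
T=arm.camera_model('top')
C=lambda u,v:(180+(u+.5)/5-.5,110+(v+.5)/5-.5)
B=lambda u,v:(215+(u+.5)/6-.5,150+(v+.5)/6-.5)
ta=lambda u,v:(195+(u+.5)/5-.5,165+(v+.5)/5-.5)
ang=lambda a,b:np.arctan2((b-a)[1],(b-a)[0])
h=[onz(w,C(*p),.133) for p in [(301,109),(458,109),(303,381),(456,381)]]
print('handle centre',np.mean(h,0),'yaws',ang(h[1],h[0]),ang(h[0],h[2])-np.pi/2,ang(h[1],h[3])-np.pi/2,'dims',np.linalg.norm(h[0]-h[1]),np.linalg.norm(h[0]-h[2]))
print('tri handle corners +x+y',tri([(w,C(303,381)),(T,ta(121,214))]),tri([(w,C(458,109)),(T,ta(215,249))]))
bt=[onz(w,C(*p),.088) for p in [(177,391),(578,394)]];bf=[onz(w1,B(*p),.088) for p in [(201,97),(604,100)]]
print('board len',np.linalg.norm(bt[0]-bf[0]),np.linalg.norm(bt[1]-bf[1]),'yaw',[ang(bf[i],bt[i])-np.pi/2 for i in (0,1)],ang(bt[1],bt[0]),'mid tail',np.mean(bt,0))
kt=[onz(w,C(*p),.07) for p in [(64,519),(706,511)]];kf=[onz(w1,B(*p),.07) for p in [(43,324),(692,315)]]
print('block len',np.linalg.norm(kt[0]-kf[0]),np.linalg.norm(kt[1]-kf[1]),'yaw',[ang(kf[i],kt[i])-np.pi/2 for i in (0,1)],ang(kt[1],kt[0]))
s=arm.get_state();M=rot(s['ee_rot']);z=M[:,2];print('toolyaw',np.arctan2(-z[1],-z[0]))
t=np.mean(h,0);t[2]=.105;print('move',M.T@(t-s['eef_pos']))
E
python3 m3.py
```

```text
handle centre [0.5411 0.1665 0.133 ] yaws 0.147500640770283 0.14076122031890304 0.15666522307205644 dims 0.026643364229768 0.048094383925708334
tri handle corners +x+y (array([0.551 , 0.1872, 0.1501]), [array([ 0.0421, -0.0037]), array([-0.0031, -0.0124])]) (array([0.5312, 0.1384, 0.1372]), [array([ 1.115 , -2.1908]), array([-0.6876, -0.2104])])
board len 0.33952026760130927 0.3395959345661102 yaw [np.float64(0.14457334208291717), np.float64(0.14394726013705283)] 0.13973474445224007 mid tail [0.5355 0.2059 0.088 ]
block len 0.3185890244296664 0.3188750439857525 yaw [np.float64(0.1672330602954608), np.float64(0.1626111093012257)] 0.1609184372637918
toolyaw 0.14774244488717098
move [0.146  0.0281 0.0007]
```

jog_arm(motion=[{"dx":0.01,"dy":0.02,"dz":0.0,"twist":0},{"dx":0.04,"dy":0.028,"dz":0.0,"twist":0},{"dx":0.07,"dy":0.028,"dz":0.0,"twist":0},{"dx":0.1,"dy":0.028,"dz":0.0,"twist":0},{"dx":0.12,"dy":0.028,"dz":0.0,"twist":0},{"dx":0.135,"dy":0.028,"dz":0.0,"twist":0},{"dx":0.144,"dy":0.028,"dz":0.0,"twist":0},{"dx":0.145,"dy":0.028,"dz":0.0,"twist":0},{"dx":0.145,"dy":0.028,"dz":0.0,"twist":0},{"dx":0.145,"dy":0.028,"dz":0.0,"twist":0}])

```text
t: 3.97
eef_pos: [0.5422, 0.168, 0.1067]
ee_rot: [-2.828, 1.569, 0.463]
force: [0.5, -1.0, 0.3]
width: 0.0877
```

```bash
python3 - <<'E'
from h import *
from station import arm
s=arm.get_state();print(s['t'],s['eef_pos'],s['ee_rot'],s['force'],s['moment'])
cv2.imwrite("pics/s2.png",arm.grab_frame('scene')[:,:,::-1])
crop('pics/s2.png','pics/s2a.png',170,80,180,150,4)
E
```

```text
3.9667 [0.5422 0.168  0.1067] [-2.8276  1.5691  0.4635] [ 0.472  -1.0045  0.3289] [ 0.0156  0.0842 -0.0009]
```

View pics/s2a.png

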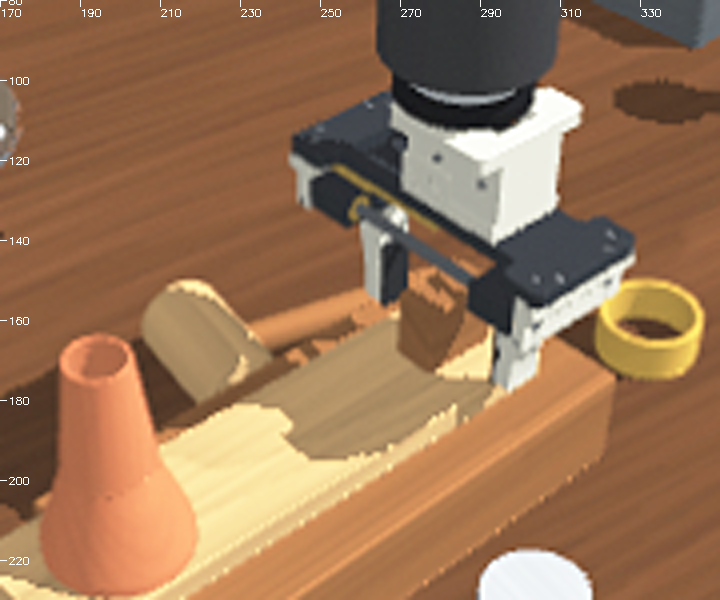

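The fingers straddle the handle clear of the board, so I'll close them.

jog_arm(motion=[{"dx":0,"dy":0,"dz":0,"twist":0},{"dx":0,"dy":0,"dz":0,"twist":0},{"dx":0,"dy":0,"dz":0,"twist":0},{"dx":0,"dy":0,"dz":0,"twist":0},{"dx":0,"dy":0,"dz":0,"twist":0},{"dx":0,"dy":0,"dz":0,"twist":0},{"dx":0,"dy":0,"dz":0,"twist":0},{"dx":0,"dy":0,"dz":0,"twist":0},{"dx":0,"dy":0,"dz":0,"twist":0},{"dx":0,"dy":0,"dz":0,"twist":0}], gripper=0.0, newtons=50)

```text
t: 4.85
eef_pos: [0.5413, 0.1678, 0.1055]
ee_rot: [0.097, 1.57, -2.895]
force: [-1.2, 0.7, 1.4]
width: 0.0275
```

```bash
python3 - <<'E'
from h import *
from station import arm
s=arm.get_state();M=rot(s['ee_rot']);print(s['t'],s['eef_pos'],s['ee_rot'],s['force'],s['moment'],s['width'])
print('toolyaw',np.arctan2(-M[1,2],-M[0,2]),M[:,0])
E
```

```text
4.85 [0.5413 0.1678 0.1055] [ 0.0972  1.5705 -2.895 ] [-1.1791  0.6836  1.3802] [ 0.1327  0.5103 -0.3067] 0.02746325844059824
toolyaw 0.14944313006248486 [-0.0003 -0.0001 -1.    ]
```

jog_arm(motion=[{"dx":0.001,"dy":0,"dz":0,"twist":0},{"dx":0.002,"dy":0,"dz":0,"twist":0},{"dx":0.002,"dy":0,"dz":0,"twist":0},{"dx":0.002,"dy":0,"dz":0,"twist":0}])

```text
t: 5.18
eef_pos: [0.5413, 0.1678, 0.1055]
ee_rot: [-3.047, 1.57, 0.244]
force: [-8.5, 0.8, 18.1]
width: 0.028
```

```bash
python3 - <<'E'
from h import *
from station import arm
s=arm.get_state();M=rot(s['ee_rot']);print(s['t'],s['eef_pos'],s['ee_rot'],s['force'],s['moment'],s['width'])
bl=np.array([.5811,-.0746]);y=.1645;X=np.array([np.cos(y),np.sin(y)]);Y=np.array([-X[1],X[0]])
h=np.array([.5411,.1665]);yb=.1445
F=h-.3*np.array([-np.sin(yb),np.cos(yb)])
print('front lat,out',(F-bl)@X,-(F-bl)@Y,'handle lat',(h-bl)@X,-(h-bl)@Y)
tgt=bl+0*X-Y*(.2195-.3)
d=np.r_[tgt-h,0];print('tgt handle',tgt,'shift world',d,'tool',M.T@d)
E
```

```text
5.1833 [0.5413 0.1678 0.1055] [-3.0468  1.5702  0.2444] [-8.4612  0.7648 18.088 ] [-0.1924  3.166  -0.3749] 0.028023288906051515
front lat,out -0.00597729501237694 0.05554440158440288 handle lat 2.230499562304311e-05 -0.24439560041557043
tgt handle [0.5679 0.0048] shift world [ 0.0268 -0.1617  0.    ] tool [-0.      0.1639 -0.0024]
```

jog_arm(motion=[{"dx":0,"dy":0.002,"dz":0.0,"twist":0},{"dx":0,"dy":0.006,"dz":0.0,"twist":-0.1},{"dx":0,"dy":0.012,"dz":0.0,"twist":-0.2},{"dx":0,"dy":0.019,"dz":0.0,"twist":-0.3},{"dx":0,"dy":0.026,"dz":0.0,"twist":-0.4},{"dx":0,"dy":0.033,"dz":-0.0005,"twist":-0.5},{"dx":0,"dy":0.04,"dz":-0.0005,"twist":-0.6},{"dx":0,"dy":0.047,"dz":-0.0005,"twist":-0.7},{"dx":0,"dy":0.054,"dz":-0.001,"twist":-0.8},{"dx":0,"dy":0.061,"dz":-0.001,"twist":-0.9},{"dx":0,"dy":0.068,"dz":-0.001,"twist":-1.0},{"dx":0,"dy":0.075,"dz":-0.001,"twist":-1.1},{"dx":0,"dy":0.081,"dz":-0.001,"twist":-1.15},{"dx":0,"dy":0.086,"dz":-0.0015,"twist":-1.15},{"dx":0,"dy":0.089,"dz":-0.0015,"twist":-1.15},{"dx":0,"dy":0.09,"dz":-0.0015,"twist":-1.15},{"dx":0,"dy":0.09,"dz":-0.0015,"twist":-1.15}])

```text
t: 6.6
eef_pos: [0.5584, 0.081, 0.1056]
ee_rot: [-2.756, 1.565, 0.556]
force: [-0.9, 8.4, 11.4]
width: 0.0278
```

```bash
cat > st.py <<'E'
from h import *
from station import arm
s=arm.get_state();M=rot(s['ee_rot']);print(s['t'],s['eef_pos'],s['force'],s['moment'],s['width'])
print('toolyaw',np.arctan2(-M[1,2],-M[0,2]),M[:,0])
bl=np.array([.5811,-.0746]);y=.1645;X=np.array([np.cos(y),np.sin(y)]);Y=np.array([-X[1],X[0]])
print('tcp lat,out',(s['eef_pos'][:2]-bl)@X,-(s['eef_pos'][:2]-bl)@Y)
E
python3 st.py; python3 - <<'E'
from h import *
from station import arm
for n in ('top','scene'): cv2.imwrite(f"pics/{n}3.png",arm.grab_frame(n)[:,:,::-1])
crop('pics/top3.png','pics/t3a.png',195,115,200,130,4)
crop('pics/scene3.png','pics/s3a.png',110,80,200,150,4)
E
```

```text
6.6 [0.5584 0.081  0.1056] [-0.8747  8.3544 11.3917] [ 2.4099  1.151  -0.4484] 0.02782735546162685
toolyaw 0.17006883162401581 [ 0.0047  0.0029 -1.    ]
tcp lat,out 0.0030721332910214894 -0.1572089977680513
```

View pics/t3a.png

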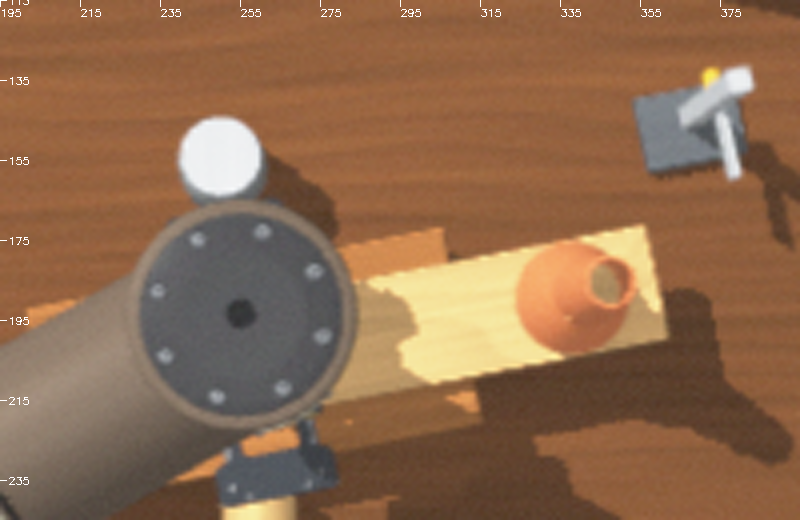

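View pics/scene3.png

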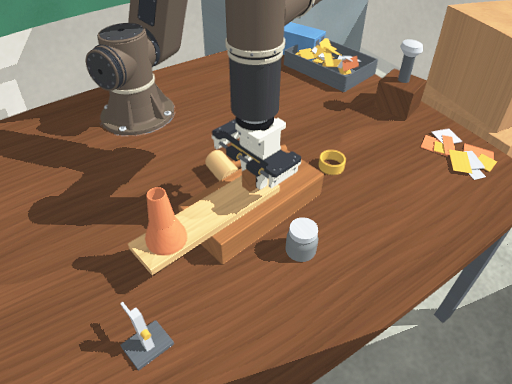

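```bash
python3 - <<'E'
from h import *
crop('pics/top3.png','pics/t3b.png',280,160,90,65,8)
crop('pics/scene3.png','pics/s3a.png',110,170,110,110,5)
E
```

```text
(no output)
```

View pics/t3b.png

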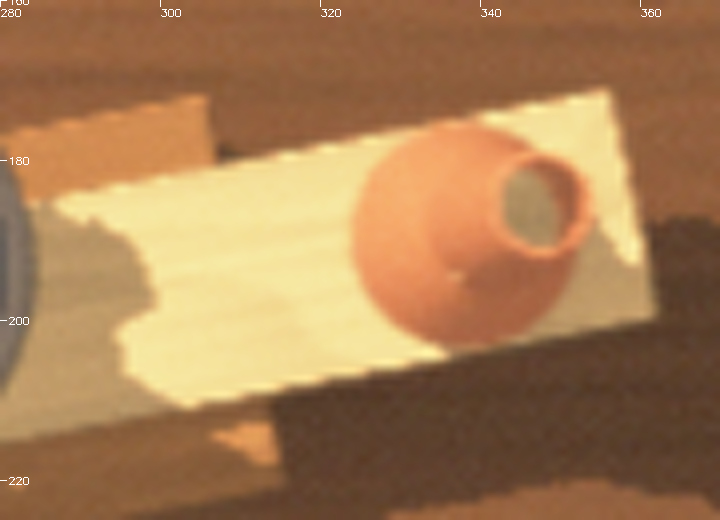

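View pics/s3a.png

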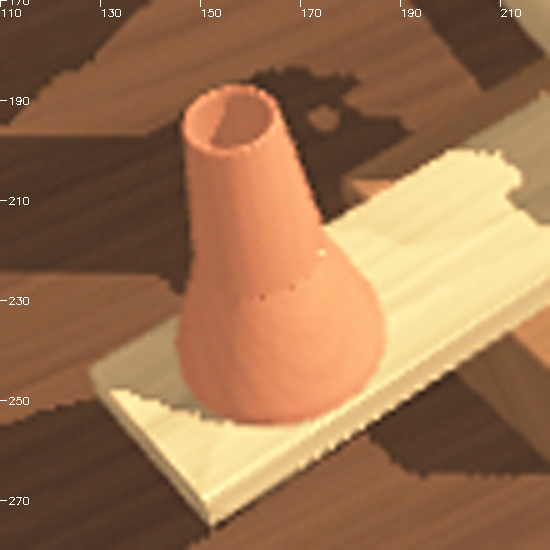

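```bash
python3 - <<'E'
from h import *
from station import arm
T=arm.camera_model('top');S=arm.camera_model('scene')
t=lambda u,v:(280+(u+.5)/8-.5,160+(v+.5)/8-.5);s=lambda u,v:(110+(u+.5)/5-.5,170+(v+.5)/5-.5)
ang=lambda a,b:np.arctan2((b-a)[1],(b-a)[0])
P=[onz(T,t(*p),.088) for p in [(612,90),(655,317),(62,203),(0,440)]]
print(P[0],P[1],np.linalg.norm(P[0]-P[1]),'yaw',ang(P[1],P[0]),ang(P[0],P[2])-np.pi/2,ang(P[1],P[3])-np.pi/2)
a=tri([(T,t(612,90)),(S,s(209,500))]);b=tri([(T,t(655,317)),(S,s(91,373))]);print(a,b)
kb=[onz(T,t(*p),.07) for p in [(207,97),(285,485),(0,138)]];print('block corners',kb,np.linalg.norm(kb[0]-kb[1]),ang(kb[1],kb[0]),ang(kb[0],kb[2])-np.pi/2)
y=.1645;X=np.array([np.cos(y),np.sin(y),0]);Y=np.array([-X[1],X[0],0])
E=(kb[0]+kb[1])/2;F=(P[0]+P[1])/2;print('top cam: lat,out',(F-E)@X,-(F-E)@Y)
p=onz(T,(345+(337.5)/10-.5,120+392.5/10-.5),.086);print('ptr out from edge',(p-E)@X,-(p-E)@Y,'remaining',-(p-F)@Y)
F=(a[0]+b[0])/2;p=np.array([.6844,-.2797,.087]);print('tri remaining',-(p-F)@Y,'lat vs ptr-.068',(F-p)@X+.068)
E
```

```text
[ 0.6501 -0.2122  0.088 ] [ 0.566  -0.2238  0.088 ] 0.08491892200696767 yaw 0.1363913270698445 0.17464864932316093 0.15719033891470113
(array([ 0.6506, -0.2092,  0.0907]), [array([-0.788 , -0.2874]), array([-1.3155, -0.0034])]) (array([ 0.5665, -0.2234,  0.0857]), [array([-0.3558, -0.1208]), array([-0.5486, -0.0112])])
block corners [array([ 0.6543, -0.0653,  0.07  ]), array([ 0.5085, -0.0887,  0.07  ]), array([0.6411, 0.0127, 0.07  ])] 0.1476863304712098 0.1588812696084002 0.1674755315666121
top cam: lat,out 0.003189941509297925 0.14342152315474632
ptr out from edge 0.06840963661129319 0.21755728267801763 remaining 0.0741357595232713
tri remaining 0.07497152861382178 lat vs ptr-.068 0.003567980225360895
```

jog_arm(motion=[{"dx":0.0005,"dy":0.002,"dz":0.0,"twist":0},{"dx":0.001,"dy":0.006,"dz":0.0005,"twist":0},{"dx":0.001,"dy":0.012,"dz":0.001,"twist":0.1},{"dx":0.001,"dy":0.019,"dz":0.0015,"twist":0.1},{"dx":0.001,"dy":0.026,"dz":0.002,"twist":0.1},{"dx":0.001,"dy":0.033,"dz":0.0025,"twist":0.1},{"dx":0.001,"dy":0.04,"dz":0.003,"twist":0.1},{"dx":0.001,"dy":0.047,"dz":0.0035,"twist":0.1},{"dx":0.001,"dy":0.053,"dz":0.0035,"twist":0.1},{"dx":0.001,"dy":0.058,"dz":0.0035,"twist":0.1},{"dx":0.001,"dy":0.062,"dz":0.0035,"twist":0.1},{"dx":0.001,"dy":0.065,"dz":0.0035,"twist":0.1},{"dx":0.001,"dy":0.066,"dz":0.0035,"twist":0.1},{"dx":0.001,"dy":0.066,"dz":0.0035,"twist":0.1},{"dx":0.001,"dy":0.066,"dz":0.0035,"twist":0.1}])

```text
t: 7.95
eef_pos: [0.567, 0.016, 0.1057]
ee_rot: [-2.858, 1.563, 0.452]
force: [-3.5, 12.8, 18.8]
width: 0.0278
```

```bash
python3 st.py; python3 - <<'E'
from h import *
from station import arm
import pickle
pickle.dump(arm.camera_model('wrist'),open('w4.pkl','wb'))
for n in ('wrist','top','scene'): cv2.imwrite(f"pics/{n}4.png",arm.grab_frame(n)[:,:,::-1])
crop('pics/top4.png','pics/t4b.png',300,130,92,80,8)
crop('pics/scene4.png','pics/s4a.png',80,200,140,110,5)
E
```

```text
7.95 [0.567  0.016  0.1057] [-3.5316 12.7747 18.8371] [ 4.0647  1.8345 -0.5257] 0.027840318487481072
toolyaw 0.16869362388526404 [ 0.0068  0.0033 -1.    ]
tcp lat,out 0.0008849223535917217 -0.0916647613757131
```

View pics/t4b.png

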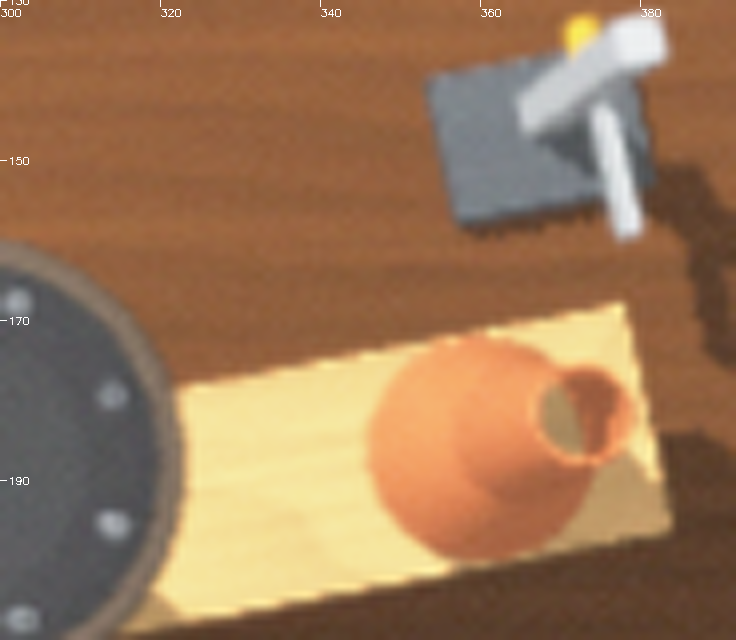

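View pics/s4a.png

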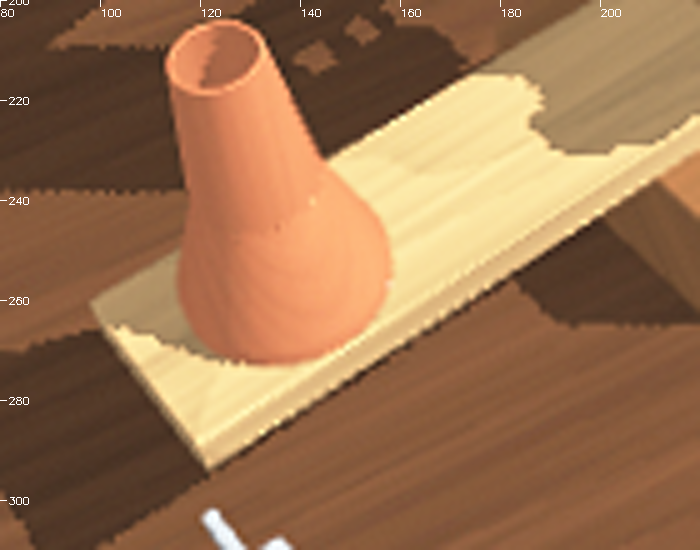

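View pics/wrist4.png

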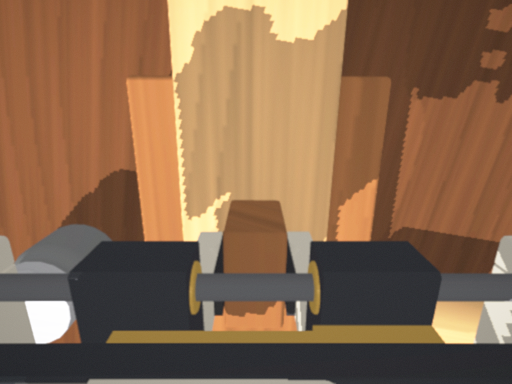

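```bash
python3 - <<'E'
from h import *
crop('pics/wrist4.png','pics/w4a.png',115,0,100,140,4)
crop('pics/wrist4.png','pics/w4b.png',315,0,100,140,4)
a=cv2.imread('pics/w4a.png');b=cv2.imread('pics/w4b.png');cv2.imwrite('pics/w4c.png',np.hstack([a,b]))
E
```

```text
(no output)
```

View pics/w4c.png

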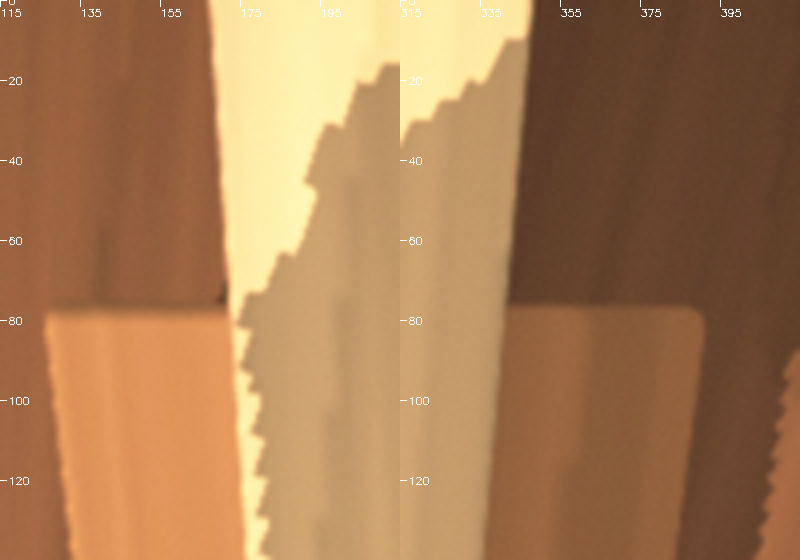

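```bash
python3 - <<'E'
from h import *
from station import arm
import pickle
T=arm.camera_model('top');S=arm.camera_model('scene');w=pickle.load(open('w4.pkl','rb'))
ang=lambda a,b:np.arctan2((b-a)[1],(b-a)[0])
L=lambda u,v:(115+(u+.5)/4-.5,(v+.5)/4-.5);Rr=lambda u,v:(315+(u+.5)/4-.5,(v+.5)/4-.5)
k=[onz(w,p,.07) for p in (L(46,313),Rr(304,308),L(74,555),Rr(278,555))]
b=[onz(w,p,.088) for p in (L(209,0),Rr(131,0),L(246,555),Rr(83,555))]
print('block w',np.linalg.norm(k[0]-k[1]),'yaw',ang(k[1],k[0]),[ang(k[i],k[i+2])-np.pi/2 for i in (0,1)])
print('board yaw',[ang(b[i],b[i+2])-np.pi/2 for i in (0,1)])
y=.1645;X=np.array([np.cos(y),np.sin(y),0]);Y=np.array([-X[1],X[0],0])
E=(k[0]+k[1])/2;print('edge mid',E)
for i in (0,1): print('board mid lat at out',((b[2*i]+b[2*i+1])/2-E)@X,-((b[2*i]+b[2*i+1])/2-E)@Y, 'w',(b[2*i]-b[2*i+1])@X)
t=lambda u,v:(300+(u+.5)/8-.5,130+(v+.5)/8-.5);s=lambda u,v:(80+(u+.5)/5-.5,200+(v+.5)/5-.5)
P=[onz(T,t(*p),.088) for p in [(623,303),(671,527),(180,385),(125,632)]]
print('top: yaw',ang(P[1],P[0]),ang(P[0],P[2])-np.pi/2,ang(P[1],P[3])-np.pi/2,np.linalg.norm(P[0]-P[1]))
F=(P[0]+P[1])/2
for q in [(630,234)]:
    p=onz(T,t(*q),.086);print('remaining top',-(p-F)@Y,'lat',(F-p)@X+.068)
G=[onz(S,s(*p),.088) for p in [(208,455),(92,305)]];F=(G[0]+G[1])/2
p=onz(S,(110+97.5/8-.5,290+96.5/8-.5),.086);print('remaining scene',-(p-F)@Y,'lat',(F-p)@X+.068,ang(G[1],G[0]))
E
```

```text
block w 0.1466572598369828 yaw 0.1724383268633848 [np.float64(0.16474725500926435), np.float64(0.1911045294918483)]
board yaw [np.float64(0.1578111475560664), np.float64(0.16198634149943802)]
edge mid [ 0.5809 -0.0739  0.07  ]
board mid lat at out 0.0007818198522048236 0.0330406204592409 w 0.08414368176203768
board mid lat at out 0.0010777799688808237 -0.031228732359415704 w 0.08441306970379481
top: yaw 0.1555254854461652 0.15507219440635733 0.16089382283491127 0.08424524097288999
remaining top 0.00931406509883575 lat 0.0010263683555178926
remaining scene 0.010377932531757861 lat 0.004878878544881518 0.1709596665247964
```

```bash
cat > lines.py <<'E'
from h import *
import pickle,sys
def edge(im,p0,p1,half=5,n=80):
    # subpixel: max gradient across the line; robust fit
    g=cv2.GaussianBlur(im.astype(np.float32),(0,0),0.8);p0=np.array(p0,float);p1=np.array(p1,float)
    d=(p1-p0)/np.linalg.norm(p1-p0);nn=np.array([-d[1],d[0]]);pts=[]
    o=np.arange(-half,half+.01,.1)
    for t in np.linspace(0,1,n):
        q=(p0+(p1-p0)*t)+o[:,None]*nn
        v=cv2.remap(g,q[:,0].astype(np.float32)[None],q[:,1].astype(np.float32)[None],cv2.INTER_LINEAR)[0]
        v=v.reshape(len(o),-1)
        gr=np.linalg.norm(np.gradient(v,axis=0),axis=1)
        i=gr.argmax();sel=slice(max(i-8,0),i+9);pts.append(p0+(p1-p0)*t+nn*(o[sel]@gr[sel]/gr[sel].sum()))
    pts=np.array(pts)
    for _ in range(4):
        l=cv2.fitLine(pts.astype(np.float32),cv2.DIST_HUBER,0,.01,.01).ravel()
        r=(pts-l[2:])@np.array([-l[1],l[0]]);k=abs(r)<max(.4,2*np.median(abs(r)));
        if k.all():break
        pts=pts[k]
    a=l[2:]+l[:2]*((p0-l[2:])@l[:2]);b=l[2:]+l[:2]*((p1-l[2:])@l[:2])
    return a,b,np.std((pts-l[2:])@np.array([-l[1],l[0]])),len(pts)
def seg(m,im,p0,p1,z):
    a,b,s,n=edge(im,p0,p1);A,B=onz(m,a,z),onz(m,b,z)
    print('px',a.round(2),b.round(2),'sd',round(float(s),2),n,'ang',round(float(np.arctan2((B-A)[1],(B-A)[0])),4));return A,B
E
python3 - <<'E'
from lines import *
w=pickle.load(open('w4.pkl','rb'));im=cv2.imread('pics/wrist4.png')
h=np.pi/2
print(h)
seg(w,im,(167.5,3),(172,70),.088);seg(w,im,(347.5,3),(342,74),.088);seg(w,im,(347.5,3),(336,135),.088)
seg(w,im,(134,77),(168,77),.07);seg(w,im,(345,76.5),(384,76.5),.07)
seg(w,im,(127,85),(133,138),.07);seg(w,im,(390,85),(384.5,138),.07)
w1=pickle.load(open('w1.pkl','rb'));im=cv2.imread('pics/w1.png')
print('w1');seg(w1,im,(224,204),(246,204),.07);seg(w1,im,(318,203),(328,203),.07);seg(w1,im,(252,166),(310,166),.088)
E
```

```text
1.5707963267948966
px [166.98   3.03] [171.4   70.04] sd 0.18 75 ang 1.7274
px [347.37   2.99] [341.13  73.92] sd 0.19 67 ang 1.7315
px [347.48   3.  ] [335.4  134.95] sd 0.18 67 ang 1.7274
px [134.    78.11] [168.    78.18] sd 0.55 80 ang -2.9745
px [345.   76.2] [384.    76.46] sd 0.19 60 ang -2.9809
px [126.07  85.11] [132.12 138.1 ] sd 0.19 76 ang 1.7331
px [390.29  85.04] [383.3  137.84] sd 0.18 77 ang 1.7338
w1
px [224.02 203.19] [246.01 203.7 ] sd 0.18 69 ang -3.0181
px [318.   203.05] [327.92 202.12] sd 0.18 46 ang -2.8932
px [252.   166.01] [309.83 162.88] sd 0.3 54 ang -2.9382
```

jog_arm(motion=[{"dx":0,"dy":0.002,"dz":0.0,"twist":-0.1},{"dx":0,"dy":0.005,"dz":0.0005,"twist":-0.2},{"dx":0,"dy":0.008,"dz":0.001,"twist":-0.3},{"dx":0,"dy":0.0095,"dz":0.001,"twist":-0.3},{"dx":0,"dy":0.0095,"dz":0.001,"twist":-0.3},{"dx":0,"dy":0.0095,"dz":0.001,"twist":-0.3}])

```text
t: 8.6
eef_pos: [0.5678, 0.0065, 0.1057]
ee_rot: [-2.879, 1.563, 0.437]
force: [-1.6, 13.1, 18.0]
width: 0.0279
```

```bash
python3 st.py; python3 - <<'E'
from h import *
from station import arm
import pickle
pickle.dump(arm.camera_model('wrist'),open('w5.pkl','wb'))
for n in ('wrist','top','scene'): cv2.imwrite(f"pics/{n}5.png",arm.grab_frame(n)[:,:,::-1])
crop('pics/top5.png','pics/t5b.png',310,130,90,75,8)
crop('pics/scene5.png','pics/s5a.png',80,220,110,100,6)
E
```

```text
8.6 [0.5678 0.0065 0.1057] [-1.6381 13.1002 18.0275] [ 4.3514  1.7722 -0.4547] 0.027897355831763206
toolyaw 0.17411076141536017 [ 0.0072  0.0034 -1.    ]
tcp lat,out 0.00012353316207303414 -0.08221131739293554
```

View pics/t5b.png

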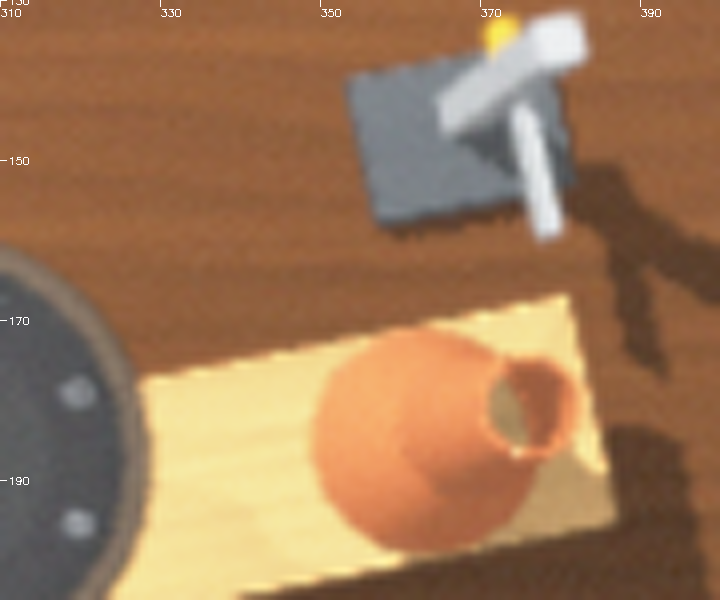

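View pics/s5a.png

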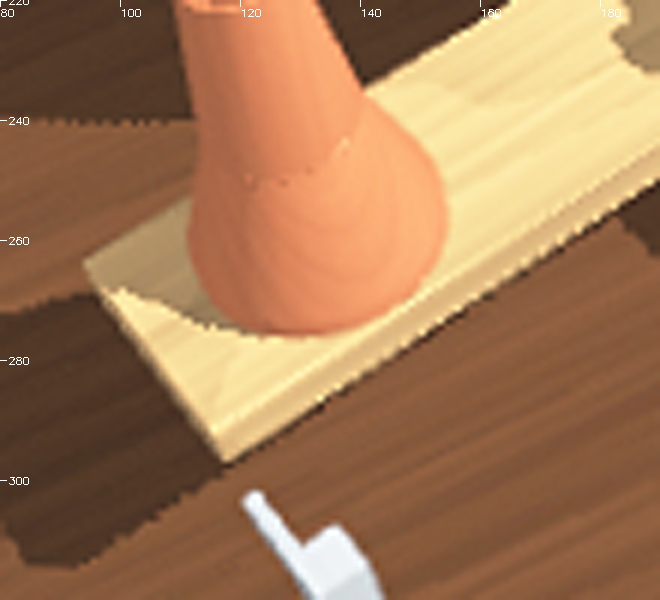

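View pics/wrist5.png

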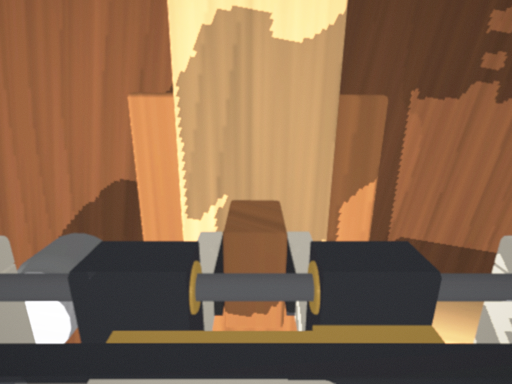

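```bash
cat > m5.py <<'E'
from lines import *
from station import arm
T=arm.camera_model('top');S=arm.camera_model('scene')
w=pickle.load(open('w5.pkl','rb'));im=cv2.imread('pics/wrist5.png')
y=.1645;X=np.array([np.cos(y),np.sin(y),0]);Y=np.array([-X[1],X[0],0])
print('wrist: board L,R; block L,R')
a=seg(w,im,(167.5,3),(172.5,85),.088);b=seg(w,im,(347.5,3),(340.5,85),.088)
c=seg(w,im,(130.5,102),(135,150),.07);d=seg(w,im,(386.5,102),(381.5,140),.07)
e=seg(w,im,(136,95.5),(168,95.5),.07);f=seg(w,im,(345,95),(380,95),.07)
def lat(s,o): # lateral at the given along coordinate of Y
    A,B=s;t=(o-A@Y)/((B-A)@Y);return (A+t*(B-A))@X
o=(e[0]@Y+f[1]@Y)/2
bl=[lat(s,o) for s in (a,b,c,d)];print('at edge: board w',bl[0]-bl[1],'block w',bl[2]-bl[3],'board centre off',(bl[0]+bl[1]-bl[2]-bl[3])/2)
it=cv2.imread('pics/top5.png')
print('top: front, +x side')
F=seg(T,it,(381.3,168.5),(386.4,193),.088);seg(T,it,(329,177),(378,167.5),.088);seg(T,it,(345,203.5),(383,196),.088)
far=onz(T,(380.0,158.0),.086)@Y+.0025; near=onz(T,(376.2,159),.072)@Y-.0025
w1=pickle.load(open('w1.pkl','rb'))
A=lambda u,v:(130+(u+.5)/7-.5,(v+.5)/7-.5)
f1=onz(w1,A(608,125),.086)@Y+.0025;n1=onz(w1,A(612,185),.072)@Y-.0025
Fm=(F[0]+F[1])/2@Y
print('ptr Y top far/near',far,near,'wrist',f1,n1,'front Y top',Fm,'remaining top',Fm-far,Fm-near)
isc=cv2.imread('pics/scene5.png')
print('scene front'); G=seg(S,isc,(98,270),(114,292),.088)
# scene: pointer tip top
p=onz(S,(80+(253+.5)/6-.5,220+(491+.5)/6-.5),.086);print('scene front-mid Y',(G[0]+G[1])/2@Y,'ptr tip Y',p@Y,'rem',(G[0]+G[1])/2@Y-p@Y)
# predicted pixel of the pointer's tip corners if at perfectly front-aligned
E
python3 m5.py
```

```text
wrist: board L,R; block L,R
px [166.75   3.05] [172.09  85.03] sd 0.18 76 ang 1.7318
px [346.91   2.95] [339.82  84.94] sd 0.19 71 ang 1.7381
px [127.49 102.33] [132.75 150.25] sd 0.19 73 ang 1.7335
px [387.47 102.13] [382.29 140.11] sd 0.16 76 ang 1.7344
px [136.01  95.11] [168.    95.64] sd 0.22 60 ang -2.9827
px [345.01  94.23] [380.    94.51] sd 0.2 73 ang -2.976
at edge: board w 0.08452931577871459 block w 0.14763167983163838 board centre off 0.0007905635260765376
top: front, +x side
px [380.92 168.59] [386.41 193.  ] sd 0.19 76 ang -2.9764
px [328.93 176.68] [377.87 166.83] sd 0.19 75 ang -1.4002
px [344.94 203.2 ] [382.93 195.67] sd 0.18 70 ang -1.4045
ptr Y top far/near -0.39184618987705344 -0.39007346216609684 wrist -0.3890734712229689 -0.38833781895795777 front Y top -0.3893332925123098 remaining top 0.002512897364743638 0.0007401696537870373
scene front
px [ 97.92 270.06] [114.07 291.95] sd 0.21 69 ang 0.161
scene front-mid Y -0.38825734910251586 ptr tip Y -0.38739574034402857 rem -0.0008616087584872867
```

```bash
python3 - <<'E'
from h import *
crop('pics/scene5.png','pics/s5b.png',88,255,50,50,12)
crop('pics/top5.png','pics/t5c.png',364,140,30,60,10)
E
```

```text
(no output)
```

View pics/s5b.png

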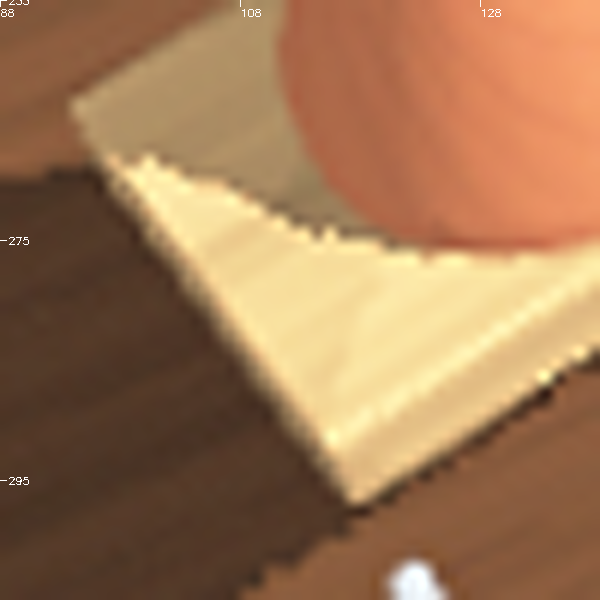

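View pics/t5c.png

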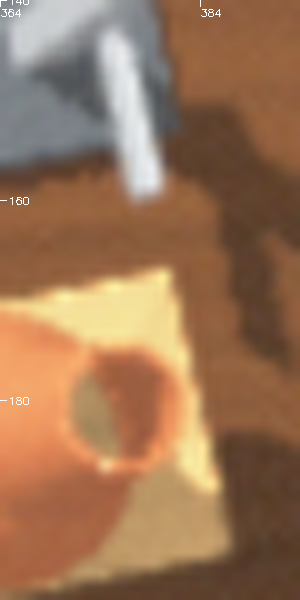

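```bash
python3 - <<'E'
from h import *
from station import arm
S=arm.camera_model('scene')
y=.1645;X=np.array([np.cos(y),np.sin(y),0]);Y=np.array([-X[1],X[0],0])
s=lambda u,v:(88+(u+.5)/12-.5,255+(v+.5)/12-.5)
a,b=[onz(S,s(*p),.088) for p in [(125,165),(330,440)]];print(a,b,np.arctan2(*(b-a)[1::-1]))
c=onz(S,s(352,503),.070);print('bottom corner',c,b@Y,c@Y)
p=onz(S,s(413,575),.086);print(a@Y,b@Y,'ptr',p@Y,p)
# predicted pixels of pointer top tip at given Y rel to front
for d in (0,.001,.002,.003):
    q=p.copy();q+=Y*((b@Y-d)-p@Y);u=proj(S,q)[0];print(d,((u-[88,255]+.5)*12-.5))
E
```

```text
[ 0.5934 -0.2929  0.088 ] [ 0.6585 -0.2822  0.088 ] 0.1634595902355164
bottom corner [ 0.6579 -0.2831  0.07  ] -0.3862234425304712 -0.3870242557601907
-0.38615480826802745 -0.3862234425304712 ptr -0.3881949466781365 [ 0.6856 -0.2797  0.086 ]
0 [424.4584 567.3655]
0.001 [418.6486 571.2366]
0.002 [412.8343 575.1104]
0.003 [407.0154 578.987 ]
```

jog_arm(motion=[{"dx":0,"dy":0.001,"dz":0.0005,"twist":0},{"dx":0,"dy":0.0015,"dz":0.0005,"twist":0},{"dx":0,"dy":0.0015,"dz":0.0005,"twist":0},{"dx":0,"dy":0.0015,"dz":0.0005,"twist":0},{"dx":0,"dy":0.0015,"dz":0.0005,"twist":0},{"dx":0,"dy":0.0015,"dz":0.0005,"twist":0}])

```text
t: 9.25
eef_pos: [0.5678, 0.0053, 0.1058]
ee_rot: [-2.875, 1.562, 0.441]
force: [-1.9, 13.6, 18.2]
width: 0.0273
```

```bash
python3 st.py; python3 - <<'E'
from lines import *
from station import arm
w=arm.camera_model('wrist');pickle.dump(w,open('w6.pkl','wb'))
for n in ('wrist','top','scene'): cv2.imwrite(f"pics/{n}6.png",arm.grab_frame(n)[:,:,::-1])
crop('pics/scene6.png','pics/s6b.png',88,255,50,50,12)
crop('pics/top6.png','pics/t6c.png',354,140,50,60,10)
E
sed -e "s/w5.pkl/w6.pkl/;s/wrist5/wrist6/;s/top5/top6/;s/scene5/scene6/" m5.py > m6.py; python3 m6.py | grep -v scene
```

```text
9.25 [0.5678 0.0053 0.1058] [-1.8929 13.6387 18.1949] [ 4.7761  1.5884 -0.4182] 0.027336914335922058
toolyaw 0.1743391508893426 [ 0.0077  0.0036 -1.    ]
tcp lat,out -8.013432185137448e-05 -0.08096386935114368
wrist: board L,R; block L,R
px [166.67   3.05] [172.07  85.03] sd 0.17 73 ang 1.7326
px [346.89   2.95] [339.72  84.93] sd 0.18 70 ang 1.7373
px [127.29 102.35] [132.54 150.27] sd 0.2 73 ang 1.7332
px [387.15 102.09] [382.1  140.08] sd 0.18 78 ang 1.7379
px [135.97  97.28] [167.96  97.81] sd 0.21 62 ang -2.9825
px [345.    96.31] [380.    96.41] sd 0.21 73 ang -2.9711
at edge: board w 0.08451053109102724 block w 0.147587770773571 board centre off 0.0006515213445397738
top: front, +x side
px [381.2  168.52] [387.02 192.85] sd 0.19 66 ang -2.9629
px [328.94 176.69] [377.87 166.86] sd 0.19 73 ang -1.4005
px [344.94 203.2 ] [382.94 195.69] sd 0.19 73 ang -1.4051
ptr Y top far/near -0.39184618987705344 -0.39007346216609684 wrist -0.3890734712229689 -0.38833781895795777 front Y top -0.3906786404133097 remaining top 0.0011675494637437556 -0.0006051782472128453
px [ 97.29 270.53] [113.59 292.3 ] sd 0.19 71 ang 0.1673
```

View pics/s6b.png

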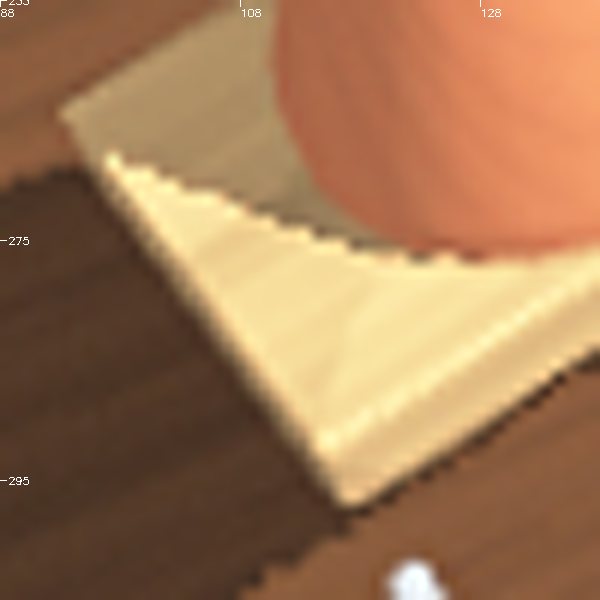

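View pics/t6c.png

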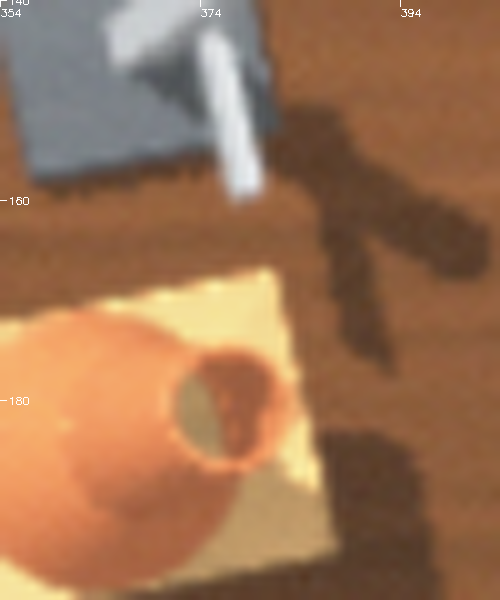

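View pics/scene6.png

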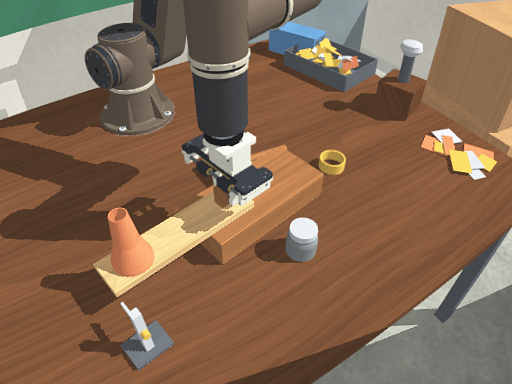

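The front end is level within the measurement spread, and the board is straight, flat and still held. I'm handing it in.

```bash
python3 -c "
from station import arm
print(arm.job_done())
s=arm.get_state();print(s['t'],s['eef_pos'],s['force'],s['width'])"
```

```text
the job is handed in; nothing more can be done
None
the job is handed in; nothing more can be done
```

I gripped the handle across its 28 mm width at 50 N and pressed the tail down with about 11 to 19 N. I then slid the board about 165 mm out over the block's end, correcting its skew on the way. I handed the job in at about 9.4 s, still holding and pressing (about 18 N).

**Front end against the pointer:** the three checks differ by about 2 mm. The top camera read from 0.6 mm past the pointer to 1.2 mm short. The scene camera put the front about 0.7 mm short. The earlier wrist measurement plus the arm's travel put it about 0.2 mm past. My scripted scene fit had locked onto the board's lower front edge, so I discarded it and read that edge by eye.

**Straightness and centring:** in the last wrist picture the board was straight with the block to about 0.2° and about 0.7 mm to the +x side of centre. Some single edge fits in the other views scattered by up to about 0.7°.

**Flatness:** the gripper's height stayed within 0.3 mm of its height at the grasp, so I take the board as flat. The tool leaned up to 0.5° under load.

**Other objects:** the gauge was not touched, going by the pictures and clearances. The mallet, tin and collar looked unmoved, but I checked them only by eye. One move call was refused for a missing "twist" value; nothing moved, and I resent it.

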